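Change the snap-in cartridge of a countertop water filter

ROBOT

A 7-joint arm with a two-finger parallel gripper is mounted at the origin on a cart in front of the work surface, level with it; the furniture and walls round the work are solid. World frame = base frame: x ahead of the robot, y to its left, z up, the work surface at z = 0. Lengths are in mm, angles in rad, forces in N, time in s.
With the tool pointing down it reaches from about 425 to 1025 mm from the base axis. Payload 9.4 kg.
Tool frame: the origin (TCP) lies on the centre line of the jaws, within the pads' length; the fingertips stand manip.tip_reach ahead of it and the grasp point (between the pads) is the TCP (manip.tip_reach is the distance from the TCP to the fingertips, in mm); z points along the fingers, y is the line along which they close (so a half turn about z gives the same grasp; the last joint's range is limited). The gripper opens to 93 mm and grips with 3 to 60 N. Pads are 15 mm wide; open, the fingers measure 128 mm over their backs; the gripper's body (75 mm by 188 mm) begins 65 mm behind the grasp point.
Start: joints at [-1.338, 0.599, -0.003, 1.599, 0.002, 0.943, -0.08], TCP at [221.033, 690.484, 237.618] pointing down, gripper open.
Joint ranges: [-2.57, 2.57], [-0.35, 1.97], [-1.29, 1.29], [0.11, 2.56], [-1.05, 4.19], [0.11, 1.86], [-2.63, 2.63]. Speed limits (rad/s): [2.22, 2.22, 3.01, 3.01, 3.14, 3.14, 3.14].

INTERFACE

Orientations are given as [roll, pitch, yaw] about the fixed x, y, z axes, in that order (R = Rz(yaw) Ry(pitch) Rx(roll)).
In Python, from workcell import manip gives the robot as it stands.
- The arm moves only by the shell command python3 -m crank 'ROWS'. ROWS is JSON, a list of rows, each a list of 3 entries, a list of its own where there are three numbers: the shift along the world's x, y, z in m, then the turn, a rotation vector about the world's x, y, z in degrees, then the finger opening in m, from 0 to 0.093. In form: [[[tx, ty, tz], [rx, ry, rz], grip], ...]. A call has 1 to 5 rows; each row shifts and turns the commanded pose from where the row before left it; what a row does not reach is not made up. A row lasts 1/8 s, in which the tool goes at most 62.5 mm and 10.7 degrees, less where a joint would pass 70% of its speed; a pose out of reach is approached as far as the arm can. A call is refused whole if a number of a shift passes 0.0625 or a number of a turn 10.7, either way. A call with a gripper value outside its range is refused whole. The fingers move at their own pace and stop on an object; the grip force is fixed at half the most. Time passes only in rows, so rows that do not move let the fingers close. It gives the time, the measured TCP pose, the force, the opening and the grip force at its end, in the units of the state.
- manip.get_obs(): the state, without advancing time (a new reading comes with each control period).
- manip.read_camera(name): name is "side" or "top" or "wrist"; returns the picture (480x640x3 uint8, red, green, blue); there is no depth.
- manip.camera_info(name): a dict with "fx", "fy", "cx", "cy" (pixels), "k1" (the pictures are not rectified: a ray, as slopes to the right and down, at radius r is drawn at 1 + k1 r^2 times it, then the intrinsics apply), "position" and "attitude" of the camera in the world; the wrist camera has in their place "T_tool_cam" (4x4, takes a point from camera to tool coordinates, whose origin is the TCP and whose axes are the flange's). Camera axes: x right, y down, z forward; pixel columns grow to the right and rows downward; lengths in mm; the calibration is good to about 2 mm. A picture is of the moment at which its call begins: read the wrist's pose just before it. camera_info takes no time and is no camera call.
- manip.job_done(): hands the job in; it is judged then, once.
The state is a dict: "time": time; "qpos": joint angles; "qd": joint speeds; "joint_efforts": joint torques, N m; "eef_pos": TCP position; "tcp_rot": TCP orientation; "force": force on the tool from outside, world axes, zero at the start; "moment": the same for the moment, N m; "finger_gap": finger opening in mm; "grip_force": force on a finger pad.
Only numpy, scipy, OpenCV 4.12 (cv2) and the standard library are available. Lean on these libraries where they do the work, as an engineer would, in place of code of your own. Each camera call takes 0.05 s, during which the arm holds its last target. There are 200 camera calls.

TASK

Change the water filter's cartridge: pinch the two side tabs of the used one (brown crown) together to free it from its catches, lift it out and stand it upright in the steel drip tray, letting go of it only once it stands there. Then put the new one (blue crown) into the well, push it slowly down until both its tabs have snapped out under the catches, and let go. Be gentle with the plastic: never pull on a cartridge that is still caught, push with no more than 25 N, do not ram the new one on after it has snapped, and leave the mug, egg cup and lemon where they are.

Things in the scene. Friction and masses are not known exactly. Their poses are not given: they have to be found in the camera images.
- water_filter: countertop water filter, fixed: frosted rectangular tank, white top frame (197 x 171 mm, 97 mm high), tap on the -x side. Origin on the worktop under the centre, x and y along its sides, z up. In the middle of its white deck is a dark raised collar, 72 (x) x 60 (y) mm, round the mouth of the well that takes the cartridge
- well_mouth (a point): centre of the well's mouth, level with the collar's top, 92 mm above the filter's origin; axes as the filter's. The well is 53 (x) x 36 (y) mm wide, with a 3 mm bevel round the mouth, smooth and slippery. A cartridge sits in it with its tabs on the filter's +y and -y sides, either way round
- catch_a (a point): middle of the lower edge of the +y catch: on the +y and -y sides the well has a 4.5 mm thick lip (its top is the collar's top) over a recess, 18 mm from the centre. The barbs of a snapped-in cartridge hook under both lips; pulled with over about 20 N while a barb is caught, they break
- spent_cartridge: the used cartridge (beige, brown crown, grey tabs), at first snapped into the well, axes along the filter's. Origin at the centre of its underside, z up, tabs at +y and -y. Body 50 (x) x 34 (y) mm, foot slightly tapered; flange 66 x 42 mm, 66 to 70 mm above the origin; 0.2 to 0.35 kg. Snapped in, its origin is 27.5 mm above the filter's
- spent_pads (a point): point midway between the used cartridge's two ribbed thumb pads, 84 mm above its origin. Pads: 20 mm wide in x, 73 to 95 mm above the origin; at rest they flare, 53 mm across at this height and 57 mm at the top; fully pinched 36 mm, faces parallel. Both barbs are clear of the catches when the pads are under about 38 mm apart; the seal then lifts the cartridge by 4 mm
- fresh_cartridge: the new cartridge (white body, blue crown, light blue tabs), first standing upright on the worktop; shaped as the used one; 0.17 to 0.24 kg. Its barbs have ramps below, so it can be pushed in, tabs free: they meet the lips 12.5 mm above the snapped-in height (8 to 13 N), the last 4 mm also press the seal (peak 16 to 22 N), then the tabs snap out one after the other
- fresh_crown (a point): centre of the top of the new cartridge's crown, 98 mm above its origin. The crown is a rigid block, 42 (x) x 20 (y) mm, 70 to 98 mm above the origin, between the tabs (the used one has the same); it can be gripped across x or pushed on top. If the tabs are pinched while it goes in, only the seal resists, but the seal lifts it as the grip slackens, before the barbs have caught
- tray_floor (a point): centre of the flat floor of a square steel drip tray, fixed, 140 x 140 mm outside, floor 3 mm above the worktop, rim 13 mm high; axes along its sides
- fresh_flange: the new cartridge's flange, which meets the collar, a hard stop, 1.5 mm beyond the snap; origin on its axis at the flange's underside, 66 mm above the cartridge's origin
- seal (a joint): springy seal at the bottom of the well, under the cartridge's foot, m: -0.004 free (pushes up with 5 N), 0 with a cartridge snapped in (14 N), +0.0015 with its flange on the collar (17 N); sluggish, pressing it fast costs another 4 N per 10 mm/s. A cartridge that has not snapped in is lifted back by it
- spent_cartridge_tab_a (a joint): inward swing of the used cartridge's +y tab about a hinge 24 mm above its origin, rad: 0 out, 0.15 at its stop (pinched). Sprung: about 4 N on the pad starts it, 10 N brings it to the stop. Its barb is clear of the catch above about 0.12
- spent_cartridge_tab_b (a joint): the same for the used cartridge's -y tab
- fresh_cartridge_tab_a (a joint): the same for the new cartridge's +y tab; snapped in, it reads 0 again
- fresh_cartridge_tab_b (a joint): the same for the new cartridge's -y tab
- mug: dark mug, 106 mm tall, bystander, origin under its centre
- egg_cup: cream egg cup, 57 mm tall, bystander, origin under its centre
- lemon: lemon, 71 mm long, bystander, origin under its centre
There are look-alikes about, which are no part of the job. Leave any purple look-alike of the spent_cartridge alone. What is shaped like the fresh_cartridge but purple is not meant.

How it is judged:
By the outcome, as a careful person would: the job done as asked, in the order asked, and still so for the second after the job is handed in, with the robot touching nothing.
It also fails if it takes over 66 s, if anything falls off the work surface, if the arm or the gripper's body presses on something with over 40 N, if the wrist force passes 120 N, or if a joint passes its speed limit or range.

## Working session

There is one attempt and no reset: what is moved stays moved. The work goes in short steps, Python scripts to look and compute and a shell command to move; the robot and the scene stay as the last step left them, time stands still between calls to the robot, and variables do not carry over. Pictures are saved under pics/ and viewed, at most 10 in all, crops included, and the job is handed in when it is done.

```bash
ls; mkdir -p pics
python3 - <<'E'
from workcell import manip
import cv2
print(manip.tip_reach, manip.get_obs())
for n in ("top","side"):
    print(n, manip.camera_info(n))
    cv2.imwrite(f"pics/{n}0.png", manip.read_camera(n)[:,:,::-1])
print(manip.camera_info("wrist"))
E
```

```text
pics
19.0 {'time': 0.0, 'qpos': array([-1.33771432,  0.60012671, -0.00253493,  1.60013683,  0.00181976,
        0.94291661, -0.07977764]), 'qd': array([ 1.43543125e-03,  1.97419915e-05, -8.59027897e-04, -2.90760435e-04,
       -4.45375656e-04, -5.78444013e-04, -8.65836376e-04]), 'joint_efforts': array([-1.67029251e-03, -7.65066862e+01,  1.49698365e+00, -2.52348948e+01,
       -5.23918052e-02,  1.68451527e-02,  1.61841112e-04]), 'eef_pos': array([220.89894908, 690.03324843, 236.75646141]), 'tcp_rot': array([-3.14001559e+00,  1.65607792e-04,  2.83189642e+00]), 'force': array([-0.57939557,  0.1131155 ,  0.21126207]), 'moment': array([ 0.01616007, -0.01108417, -0.00195361]), 'grip_force': 0.0, 'finger_gap': 92.98924243246786}
top {'fx': 494.02135968789196, 'fy': 494.02135968789196, 'cx': 323.0298634142361, 'cy': 243.5948586953641, 'k1': -0.13551997202344432, 'position': array([ 373.09946037,   12.97950708, 1189.58218588]), 'attitude': array([-2.96853797e+00, -1.85384681e-04, -1.54351125e+00])}
side {'fx': 588.3852679756556, 'fy': 588.3852679756556, 'cx': 323.8615258688786, 'cy': 228.49326508606563, 'k1': -0.15389142200265438, 'position': array([  21.51196391, -810.90145971,  858.56271182]), 'attitude': array([-2.20886173, -0.00939083, -0.57933112])}
{'fx': 355.45293808532546, 'fy': 355.45293808532546, 'cx': 320.8945550366873, 'cy': 230.79839127751922, 'k1': -0.030070658316250408, 'T_tool_cam': array([[ 6.55252730e-04, -9.57743287e-01, -2.87623654e-01,
         7.98947627e+01],
       [ 9.99999701e-01,  7.45579596e-04, -2.04507930e-04,
        -9.50770309e-02],
       [ 4.10312425e-04, -2.87623434e-01,  9.57743489e-01,
        -1.46981552e+02],
       [ 0.00000000e+00,  0.00000000e+00,  0.00000000e+00,
         1.00000000e+00]])}
```

View pics/top0.png

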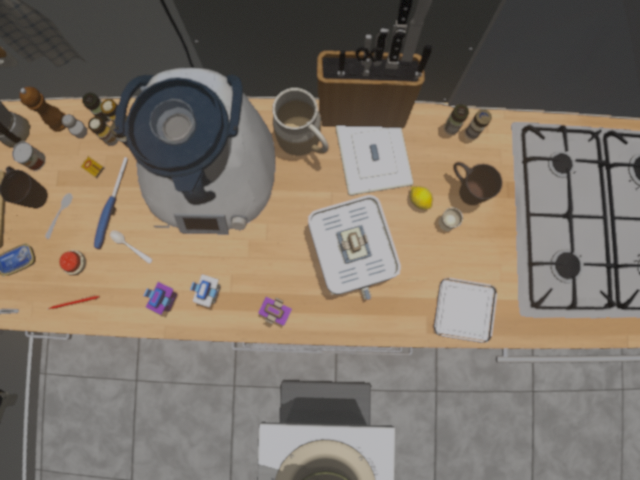

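View pics/side0.png

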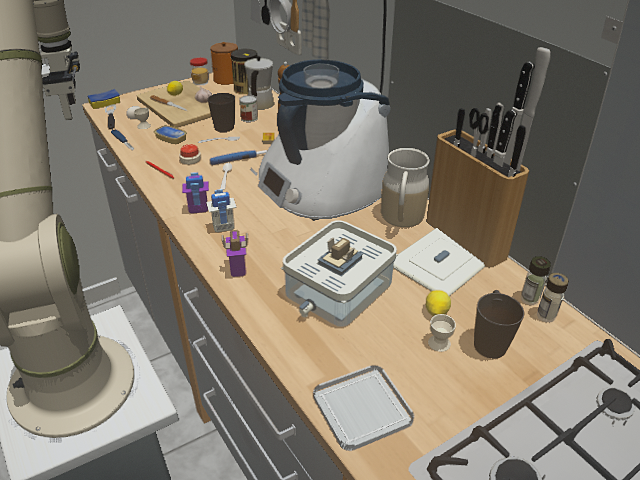

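The top view shows the filter at about (353,245), the tray at (465,310), the fresh cartridge at (205,291), purple look-alikes at (160,298) and (275,311), and mug/egg cup/lemon at (480,184)/(452,218)/(422,197). The side view agrees. Next come the coarse positions.

```bash
cat > h.py <<'E'
import numpy as np, cv2
from scipy.spatial.transform import Rotation as R
from workcell import manip
def grab(n):
    o=manip.get_obs(); I=manip.camera_info(n); im=manip.read_camera(n)
    if n=="wrist":
        T=np.eye(4);T[:3,:3]=R.from_euler('xyz',o["tcp_rot"]).as_matrix();T[:3,3]=o["eef_pos"]
        C=T@I["T_tool_cam"]; return im,(I,C[:3,:3],C[:3,3])
    return im,(I,R.from_euler('xyz',I["attitude"]).as_matrix(),np.array(I["position"]))
def K(I): return np.array([[I["fx"],0,I["cx"]],[0,I["fy"],I["cy"]],[0,0,1]])
def ray(cam,px):
    I,A,p=cam
    u=cv2.undistortPointsIter(np.array(px,float).reshape(-1,1,2),K(I),np.array([I["k1"],0,0,0.]),None,None,(3,50,1e-10)).reshape(-1,2)
    d=np.c_[u,np.ones(len(u))]@A.T
    return p,d/np.linalg.norm(d,axis=1)[:,None]
def plane(cam,px,z):
    p,d=ray(cam,px); return p+d*((z-p[2])/d[:,2])[:,None]
def tri(c1,p1,c2,p2):
    a,d=ray(c1,[p1]);b,e=ray(c2,[p2]);d=d[0];e=e[0]
    s=np.linalg.lstsq(np.c_[d,-e],b-a,rcond=None)[0]
    q,r=a+s[0]*d,b+s[1]*e; return (q+r)/2,np.linalg.norm(q-r)
def proj(cam,P):
    I,A,p=cam
    return cv2.projectPoints(np.array(P,float).reshape(-1,3),cv2.Rodrigues(A.T)[0],-A.T@p,K(I),np.array([I["k1"],0,0,0.]))[0].reshape(-1,2)
E
python3 - <<'E'
from h import *
t,ct=grab("top"); s,cs=grab("side")
c=lambda im,x,y,w,h,k:cv2.resize(im[y:y+h,x:x+w],None,fx=k,fy=k,interpolation=cv2.INTER_CUBIC)
a=c(t,300,190,110,115,3.4); b=c(t,425,270,80,80,4); d=c(t,130,265,100,55,4)
H=np.zeros((600,800,3),np.uint8)
H[:a.shape[0],:a.shape[1]]=a; H[:320,400:720]=b; H[395:395+min(205,d.shape[0]),:400]=d[:205]
cv2.imwrite("pics/crop.png",H[:,:,::-1])
hsv=cv2.cvtColor(t,cv2.COLOR_RGB2HSV)
low=(hsv[...,1]<60)&(hsv[...,2]>110)
for nm,(x,y,w,h),z in (("filter",(300,185,110,120),97),("tray",(425,270,80,85),13)):
    m=np.zeros(t.shape[:2],np.uint8); m[y:y+h,x:x+w]=low[y:y+h,x:x+w]
    m=cv2.morphologyEx(m,cv2.MORPH_CLOSE,np.ones((5,5)));
    if nm=="filter": m=cv2.morphologyEx(m,cv2.MORPH_OPEN,np.ones((9,9)))
    cc=max(cv2.findContours(m,0,1)[0],key=cv2.contourArea)
    P=plane(ct,cc.reshape(-1,2),z)[:,:2].astype(np.float32)
    print(nm,cv2.minAreaRect(P))
for n,im,cam in(("top",t,ct),("side",s,cs)):
    hs=cv2.cvtColor(im,cv2.COLOR_RGB2HSV); m=cv2.inRange(hs,(100,110,60),(118,255,255))
    N,_,st,ce=cv2.connectedComponentsWithStats(m)
    for i in range(1,N):
        if st[i,4]>15: print(n,st[i],ce[i].round(1),plane(cam,[ce[i]],95).round(0))
E
```

```text
filter ((579.0017700195312, -46.42884826660156), (240.86109924316406, 174.57345581054688), 18.20407485961914)
tray ((427.4549865722656, -327.519775390625), (144.1988525390625, 143.2586212158203), 81.47599792480469)
top [103 202   7  19  37] [106.1 210.5] [[629. 528.  95.]]
top [  0 249  28  23 246] [ 10.4 261.4] [[501. 761.  95.]]
top [198 281  11  17  39] [204.2 289.9] [[452. 280.  95.]]
top [150 289  12  17  61] [156.5 297.5] [[431. 388.  95.]]
side [ 88  92  31  10 129] [103.   96.4] [[ 381. 1033.   95.]]
side [157 127  22  11 102] [166.3 131. ] [[468. 678.  95.]]
side [111 130  15  11  63] [118.1 134.3] [[343. 738.  95.]]
side [211 151  45  10 137] [231.8 155.3] [[564. 448.  95.]]
side [191 173   7   3  16] [194.1 174.1] [[442. 413.  95.]]
side [186 176  17  12  93] [193.6 180.5] [[429. 385.  95.]]
side [215 190   8   4  18] [218.1 191.6] [[459. 306.  95.]]
side [212 192  17  15 108] [219.2 198.9] [[448. 276.  95.]]
```

View pics/crop.png

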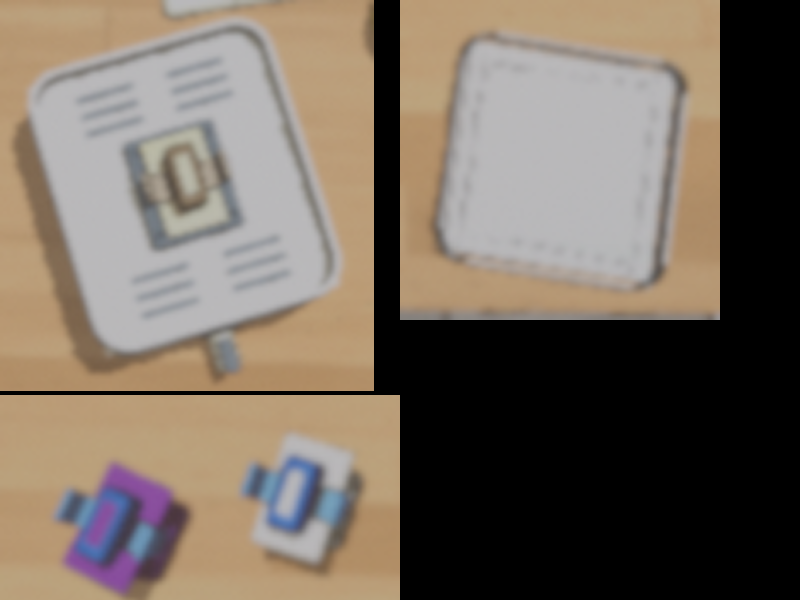

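The crop shows the filter yawed about +18° with its brown crown in the middle, the tray yawed about -8°, and the fresh cartridge yawed about -12° with its crown near (205,289) in the full picture. I'll look at the fresh cartridge from the wrist on the way past.

```bash
python3 -m crank '[[[0.026,-0.052,0.003],[0,0,-10.5],0.093],[[0.026,-0.052,0.003],[0,0,-10.5],0.093],[[0.026,-0.052,0.003],[0,0,-10.5],0.093],[[0.026,-0.052,0.003],[0,0,-10.5],0.093]]'; python3 -m crank '[[[0.026,-0.052,0.003],[0,0,-10.5],0.093],[[0.026,-0.052,0.003],[0,0,-10.5],0.093],[[0.026,-0.052,0.003],[0,0,-10.5],0.093],[[0.026,-0.052,0.003],[0,0,-10.5],0.093],[[0,0,0],[0,0,0],0.093]]'
python3 - <<'E'
from h import *
w,cw=grab("wrist");cv2.imwrite("pics/w1.png",w[:,:,::-1])
np.savez("w1.npz",im=w,A=cw[1],p=cw[2]); print(manip.get_obs()["eef_pos"],manip.get_obs()["tcp_rot"],manip.get_obs()["qpos"])
E
```

```text
time: 0.7
eef_pos: [325.7, 480.7, 249.7]
tcp_rot: [3.141, -0.0, 2.093]
force: [0.5, 0.3, -0.4]
finger_gap: 92.5
grip_force: 0.0
time: 1.32
eef_pos: [430.8, 270.5, 262.2]
tcp_rot: [3.14, 0.0, 1.357]
force: [0.2, 0.3, 0.6]
finger_gap: 93.0
grip_force: 0.0
[429.71531772 273.02479945 261.9465384 ] [ 3.14124023e+00 -2.92889186e-04  1.36269007e+00] [-1.01044603  0.33004218  0.44062975  2.07946992 -0.19956588  0.77120911
 -0.6549814 ]
```

View pics/w1.png

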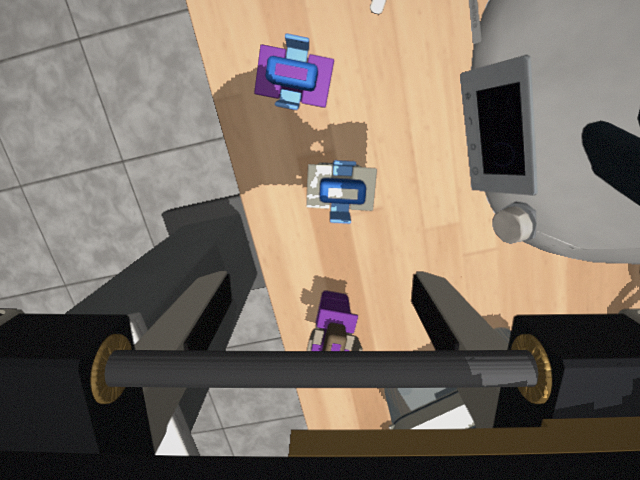

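The wrist view shows the fresh cartridge (white, blue crown) at about (342,191) with its tabs at (343,165) and (340,213). The purple ones are at (293,72) and (333,320).

```bash
python3 - <<'E'
from h import *
d=np.load("w1.npz");cam=(manip.camera_info("wrist"),d["A"],d["p"]);im=d["im"]
hs=cv2.cvtColor(im,cv2.COLOR_RGB2HSV)
b=np.zeros(im.shape[:2],np.uint8); b[155:228,300:385]=cv2.inRange(hs,(85,60,40),(125,255,255))[155:228,300:385]
k=np.zeros_like(b);k[172:212,318:368]=cv2.inRange(hs,(104,120,30),(125,255,255))[172:212,318:368]
for nm,m,z in(("blue all",b,95),("crown",k,98)):
    ys,xs=np.nonzero(m);P=plane(cam,np.c_[xs,ys],z)[:,:2].astype(np.float32)
    print(nm,len(xs),cv2.minAreaRect(P),P.mean(0),xs.min(),xs.max(),ys.min(),ys.max())
E
python3 -m crank '[[[0.030,-0.054,0.000],[0,0,-10.5],0.093],[[0.030,-0.054,0.000],[0,0,-10.5],0.093],[[0.025,-0.054,0.000],[0,0,-10.5],0.093],[[0.025,-0.054,0.000],[0,0,-10.5],0.093],[[0.025,-0.054,0],[0,0,-10.5],0.093]]'; python3 -m crank '[[[0.015,-0.050,0],[0,0,-7.5],0.093],[[0,0,0],[0,0,0],0.093],[[0,0,0],[0,0,0],0.093]]'
python3 - <<'E'
from h import *
w,cw=grab("wrist");cv2.imwrite("pics/w2.png",w[:,:,::-1])
np.savez("w2.npz",im=w,A=cw[1],p=cw[2]); print(manip.get_obs()["eef_pos"],manip.get_obs()["tcp_rot"])
E
```

```text
blue all 1458 ((454.8819580078125, 287.32470703125), (56.98855972290039, 40.38307571411133), 77.75129699707031) [454.18762 288.4973 ] 320 365 160 223
crown 873 ((454.84332275390625, 288.353515625), (34.933197021484375, 39.87213134765625), 77.78411102294922) [454.5724 289.0949] 320 365 172 211
time: 2.0
eef_pos: [564.9, 4.9, 261.4]
tcp_rot: [-3.141, -0.0, 0.448]
force: [0.4, 0.8, 0.5]
finger_gap: 93.1
grip_force: 0.0
time: 2.38
eef_pos: [579.0, -43.7, 261.0]
tcp_rot: [-3.14, 0.001, 0.322]
force: [-0.3, -0.4, -1.4]
finger_gap: 92.7
grip_force: 0.0
[578.93884958 -43.19372197 261.08480505] [-3.14031971e+00  7.62652456e-04  3.22738522e-01]
```

View pics/w2.png

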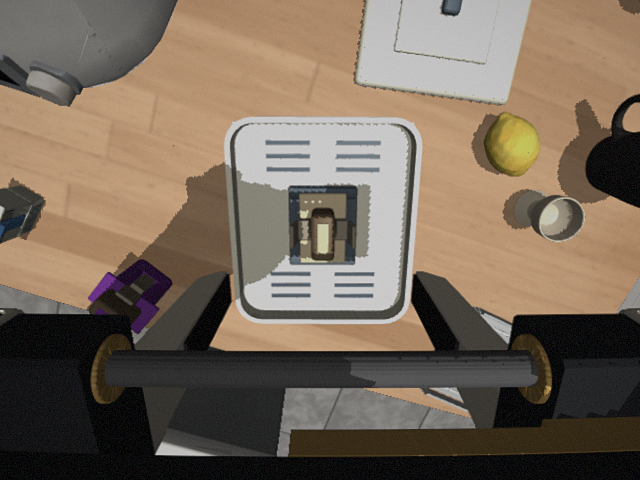

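The wrist view shows the filter frame squarely at x 224–421, y 117–325. The dark collar is at (289–357, 186–265), the brown crown at (322,235), the lemon at (512,144) and the egg cup at (557,218).

Run:
```python
from h import *
d=np.load("w2.npz");cam=(manip.camera_info("wrist"),d["A"],d["p"]);im=d["im"]
hs=cv2.cvtColor(im,cv2.COLOR_RGB2HSV).astype(int)
def crop(m,x0,x1,y0,y1):
    o=np.zeros(m.shape,np.uint8);o[y0:y1,x0:x1]=m[y0:y1,x0:x1];return o
m=crop((hs[...,1]<70)&(hs[...,2]>120),215,432,108,332)
m=cv2.morphologyEx(m,cv2.MORPH_CLOSE,np.ones((25,25)));m=cv2.morphologyEx(m,cv2.MORPH_OPEN,np.ones((9,9)))
c=max(cv2.findContours(m,0,1)[0],key=cv2.contourArea);print("frame px",cv2.boundingRect(c))
print(cv2.minAreaRect(plane(cam,c.reshape(-1,2),97)[:,:2].astype(np.float32)))
bl=crop((im[...,2].astype(int)>im[...,0]+8)&(hs[...,2]<110),280,366,178,272)
bl=cv2.morphologyEx(bl,cv2.MORPH_OPEN,np.ones((3,3)))
ys,xs=np.nonzero(bl);print("collar px",xs.min(),xs.max(),ys.min(),ys.max())
print(cv2.minAreaRect(plane(cam,np.c_[xs,ys],92)[:,:2].astype(np.float32)))
for px in((306,232),(323,210),(345,232),(323,240)):print(px,im[px[1],px[0]])
cv2.imwrite("pics/w2c.png",cv2.resize(im[170:280,270:370],None,fx=5,fy=5,interpolation=cv2.INTER_CUBIC)[:,:,::-1])
```

```text
frame px (224, 116, 198, 208)
((569.2617797851562, -48.75579833984375), (195.90525817871094, 170.93133544921875), 18.501956939697266)
collar px 289 356 186 261
((571.274169921875, -47.879051208496094), (71.78731536865234, 60.41120147705078), 18.26009750366211)
(306, 232) [162 150 132]
(323, 210) [27 21 20]
(345, 232) [88 81 71]
(323, 240) [201 202 163]
```

View pics/w2c.png

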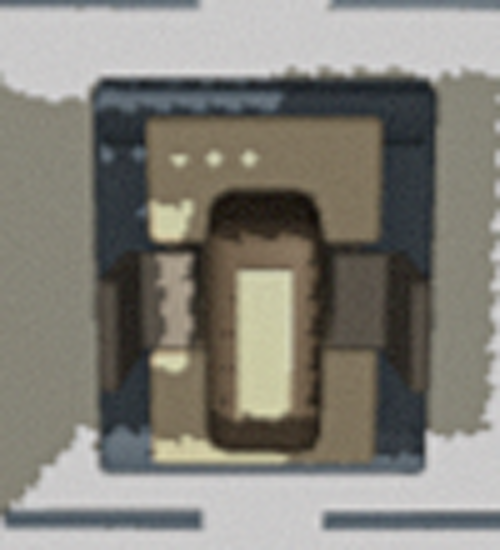

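The collar, crown and pads are clear in the crop (flange at 147–382 × 116–462, pads at 98 and 425). I'll refine the centre from several features.

Run:
```python
from h import *
d=np.load("w2.npz");cam=(manip.camera_info("wrist"),d["A"],d["p"])
q=lambda x,y:(270+x/5-.4,170+y/5-.4)
for nm,px,z in(("flange",[q(147,118),q(382,116),q(376,462),q(152,464)],97.5),("pads",[q(99,320),q(427,320)],122.5),("crown",[q(264,190),q(262,440)],125.5),("collar",[q(94,80),q(436,80),q(424,470),q(100,470)],92)):
    P=plane(cam,px,z);print(nm,P[:,:2].round(1).tolist(),P.mean(0).round(1))
o=manip.get_obs();print(o["eef_pos"],o["tcp_rot"],o["time"])
```

```text
flange [[593.6, -18.7], [607.1, -57.9], [545.0, -78.9], [531.3, -39.3]] [569.2 -48.7  97.5]
pads [[563.2, -21.3], [580.7, -73.6]] [572.  -47.5 122.5]
crown [[593.9, -40.3], [552.6, -53.8]] [573.2 -47.  125.5]
collar [[596.0, -7.6], [615.5, -65.6], [544.4, -89.3], [524.7, -30.6]] [570.1 -48.3  92. ]
[578.93884958 -43.19372197 261.08480505] [-3.14031971e+00  7.62652456e-04  3.22738522e-01] 2.425
```

```bash
python3 -m crank '[[[-0.0084,-0.0051,-0.04],[0,0,0],0.093],[[0,0,-0.04],[0,0,0],0.093],[[0,0,-0.03],[0,0,0],0.093],[[0,0,0],[0,0,0],0.093],[[0,0,0],[0,0,0],0.093]]'
python3 - <<'E'
from h import *
w,cw=grab("wrist");cv2.imwrite("pics/w3.png",w[:,:,::-1])
np.savez("w3.npz",im=w,A=cw[1],p=cw[2]); print(manip.get_obs()["eef_pos"],manip.get_obs()["tcp_rot"])
E
```

```text
time: 3.05
eef_pos: [571.1, -49.7, 152.6]
tcp_rot: [-3.142, -0.001, 0.32]
force: [-0.5, -0.7, 0.5]
finger_gap: 93.0
grip_force: 0.0
[571.32481422 -49.99385662 152.84921687] [ 3.14128766e+00 -1.60674647e-03  3.19922985e-01]
```

View pics/w3.png

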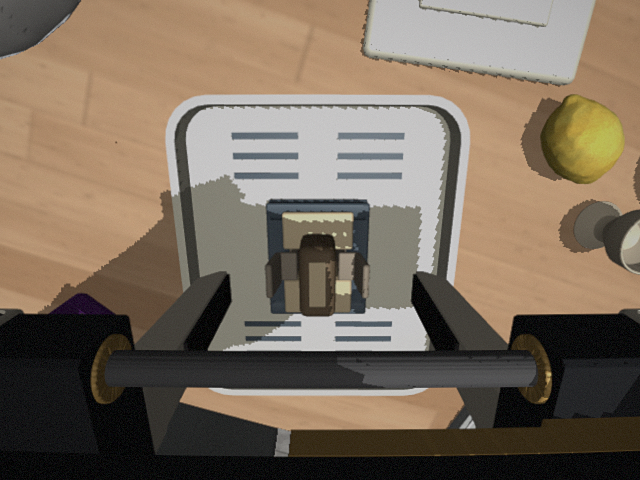

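The fingers straddle the cartridge: pads at x 265–369, fingers at 231–413, so it sits about 2 mm left of the jaw centre. I'll correct that, go down and pinch.

```bash
python3 -m crank '[[[-0.0007,0.0017,-0.022],[0,0,0],0.093],[[0,0,-0.010],[0,0,0],0.093],[[0,0,0],[0,0,0],0.08],[[0,0,0],[0,0,0],0.065],[[0,0,0],[0,0,0],0.06]]';python3 -m crank '[[[0,0,0],[0,0,0],0.05],[[0,0,0],[0,0,0],0.042],[[0,0,0],[0,0,0],0.034],[[0,0,0],[0,0,0],0.030],[[0,0,0],[0,0,0],0.030]]'
```

```text
time: 3.72
eef_pos: [570.2, -49.0, 120.2]
tcp_rot: [3.141, -0.001, 0.319]
force: [0.3, 0.4, -0.7]
finger_gap: 67.7
grip_force: 0.0
time: 4.35
eef_pos: [570.3, -48.6, 120.6]
tcp_rot: [-3.141, -0.001, 0.319]
force: [-0.9, 1.5, 12.1]
finger_gap: 34.9
grip_force: 30.0
```

Fully pinched, and the seal is pushing up. Lifting gently first.

```bash
python3 -m crank '[[[0,0,0.002],[0,0,0],0.030],[[0,0,0.002],[0,0,0],0.030],[[0,0,0.003],[0,0,0],0.030],[[0,0,0.004],[0,0,0],0.030],[[0,0,0.004],[0,0,0],0.030]]'; python3 -m crank '[[[0,0,0.015],[0,0,0],0.030],[[0,0,0.02],[0,0,0],0.030],[[0,0,0.025],[0,0,0],0.030],[[0,0,0.03],[0,0,0],0.030],[[0,0,0.02],[0,0,0],0.030]]'
```

```text
time: 4.97
eef_pos: [569.8, -49.0, 134.7]
tcp_rot: [3.142, 0.0, 0.318]
force: [0.5, 1.4, -2.8]
finger_gap: 34.7
grip_force: 30.0
time: 5.6
eef_pos: [570.0, -49.2, 246.8]
tcp_rot: [3.141, -0.001, 0.318]
force: [-0.1, 0.3, -2.1]
finger_gap: 34.8
grip_force: 30.0
```

Run:
```python
from h import *
s,cs=grab("side"); w,cw=grab("wrist")
a=cv2.resize(s[110:320,240:420],None,fx=2.2,fy=2.2); H=np.zeros((480,800,3),np.uint8)
H[:a.shape[0],:a.shape[1]]=a; b=w[:,120:520]; H[:,400:]=b
cv2.imwrite("pics/l1.png",H[:,:,::-1]);o=manip.get_obs();print(o["eef_pos"],o["tcp_rot"],o["finger_gap"],o["force"])
t,ct=grab("top")
# tray: outer rim
hs=cv2.cvtColor(t,cv2.COLOR_RGB2HSV); m=np.zeros(t.shape[:2],np.uint8)
m[272:352,428:505]=((hs[...,1]<60)|(hs[...,2]<100))[272:352,428:505]
m=cv2.morphologyEx(m,cv2.MORPH_CLOSE,np.ones((7,7)));m=cv2.morphologyEx(m,cv2.MORPH_OPEN,np.ones((11,11)))
c=max(cv2.findContours(m,0,1)[0],key=cv2.contourArea);print(cv2.boundingRect(c))
for z in(0,13):print(cv2.minAreaRect(plane(ct,c.reshape(-1,2),z)[:,:2].astype(np.float32)))
```

```text
[570.825639   -49.34315676 247.22713433] [ 3.14058487 -0.00376346  0.31829654] 34.778230664877704 [-1.08641417 -0.44530334 -2.95627913]
(435, 279, 61, 73)
((416.50140380859375, -329.6583557128906), (145.57725524902344, 168.64793395996094), 82.206298828125)
((416.0270080566406, -325.91387939453125), (143.98635864257812, 166.80490112304688), 82.206298828125)
```

View pics/l1.png

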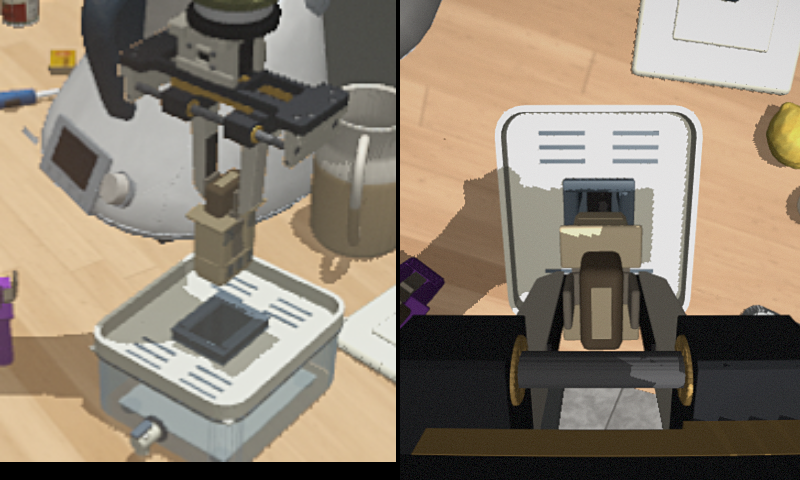

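The cartridge is out cleanly, hanging upright (side view at (220,230) in the crop), and the well is empty. Carrying it to the tray at about (427.5,-327.5).

```bash
python3 -m crank '[[[-0.024,-0.046,0],[0,0,0],0.030],[[-0.024,-0.046,0],[0,0,0],0.030],[[-0.024,-0.046,0],[0,0,0],0.030],[[-0.024,-0.046,0],[0,0,0],0.030],[[-0.024,-0.047,0],[0,0,0],0.030]]'; python3 -m crank '[[[-0.023,-0.047,0],[0,0,0],0.030],[[0,0,-0.04],[0,0,0],0.030],[[0,0,-0.04],[0,0,0],0.030],[[0,0,-0.04],[0,0,0],0.030],[[0,0,0],[0,0,0],0.030]]'
python3 - <<'E'
from h import *
s,cs=grab("side"); t,ct=grab("top")
H=np.zeros((600,800,3),np.uint8)
a=cv2.resize(s[290:470,290:450],None,fx=2.5,fy=2.5);H[:450,:400]=a
b=cv2.resize(t[260:360,415:515],None,fx=4,fy=4);H[:400,400:]=b
cv2.imwrite("pics/tr.png",H[:,:,::-1]);o=manip.get_obs();print(o["eef_pos"],o["tcp_rot"],o["force"])
E
```

```text
time: 6.38
eef_pos: [448.7, -280.9, 243.9]
tcp_rot: [-3.141, 0.001, 0.319]
force: [1.1, -0.3, -2.2]
finger_gap: 34.5
grip_force: 30.0
time: 7.0
eef_pos: [425.1, -325.9, 122.1]
tcp_rot: [-3.137, 0.004, 0.318]
force: [-0.5, -0.1, -1.9]
finger_gap: 35.0
grip_force: 30.0
[ 426.58729308 -327.21487647  124.89929764] [-3.14110140e+00  8.61012433e-04  3.17840190e-01] [ 0.61352803 -0.20356184 -2.02625583]
```

View pics/tr.png

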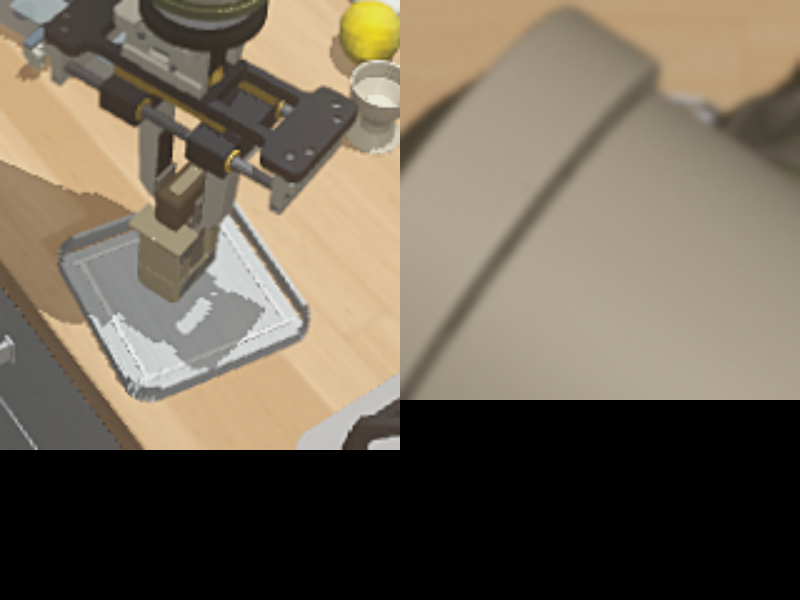

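The cartridge hangs over the middle of the tray, about 28 mm up. Lowering it to contact.

```bash
python3 -m crank '[[[0,0,-0.016],[0,0,0],0.030],[[0,0,-0.006],[0,0,0],0.030],[[0,0,-0.002],[0,0,0],0.030],[[0,0,-0.002],[0,0,0],0.030],[[0,0,0],[0,0,0],0.030]]'; python3 -m crank '[[[0,0,-0.0015],[0,0,0],0.030],[[0,0,0],[0,0,0],0.030]]'
```

```text
time: 7.72
eef_pos: [427.0, -326.9, 98.7]
tcp_rot: [3.142, -0.0, 0.319]
force: [-0.9, 0.4, -2.8]
finger_gap: 34.7
grip_force: 30.0
time: 7.98
eef_pos: [427.0, -326.9, 97.1]
tcp_rot: [-3.142, 0.0, 0.319]
force: [1.2, 0.6, -2.9]
finger_gap: 34.8
grip_force: 30.0
```

```bash
python3 -m crank '[[[0,0,-0.001],[0,0,0],0.030],[[0,0,0],[0,0,0],0.030]]'; python3 -m crank '[[[0,0,-0.001],[0,0,0],0.030],[[0,0,0],[0,0,0],0.030]]';  python3 -m crank '[[[0,0,-0.001],[0,0,0],0.030],[[0,0,0],[0,0,0],0.030]]'
```

```text
time: 8.22
eef_pos: [427.0, -327.0, 96.3]
tcp_rot: [3.141, -0.0, 0.318]
force: [-0.1, 0.1, 2.0]
finger_gap: 34.6
grip_force: 30.0
time: 8.48
eef_pos: [427.0, -327.0, 96.2]
tcp_rot: [3.141, -0.001, 0.318]
force: [-1.9, 2.5, 16.5]
finger_gap: 34.5
grip_force: 30.0
time: 8.72
eef_pos: [427.0, -327.0, 96.1]
tcp_rot: [3.142, -0.002, 0.318]
force: [-4.5, 5.3, 29.5]
finger_gap: 34.7
grip_force: 30.0
```

Contact is at z 96, and the arm is stiff at about 14 N/mm. The last 1 mm step took the push to about 30 N, more than I meant. Backing off to nearly no load, then letting go slowly.

```bash
python3 -m crank '[[[0,0,0.002],[0,0,0],0.030],[[0,0,0],[0,0,0],0.030]]'; python3 -m crank '[[[0,0,0],[0,0,0],0.04],[[0,0,0],[0,0,0],0.050],[[0,0,0],[0,0,0],0.06],[[0,0,0],[0,0,0],0.075],[[0,0,0],[0,0,0],0.093]]';python3 -m crank '[[[0,0,0],[0,0,0],0.093],[[0,0,0.02],[0,0,0],0.093],[[0,0,0.04],[0,0,0],0.093],[[0,0,0.05],[0,0,0],0.093],[[0,0,0.05],[0,0,0],0.093]]'
python3 - <<'E'
from h import *
s,cs=grab("side"); w,cw=grab("wrist")
H=np.zeros((480,800,3),np.uint8)
a=cv2.resize(s[290:470,290:450],None,fx=2.5,fy=2.5);H[:450,:400]=a
H[:,400:]=w[:,120:520]
cv2.imwrite("pics/tr2.png",H[:,:,::-1])
E
```

```text
time: 8.98
eef_pos: [427.1, -327.0, 96.2]
tcp_rot: [3.141, -0.0, 0.319]
force: [-1.4, 0.6, 7.0]
finger_gap: 34.7
grip_force: 30.0
time: 9.6
eef_pos: [427.0, -327.0, 96.1]
tcp_rot: [3.142, 0.0, 0.319]
force: [0.6, 0.1, 0.3]
finger_gap: 75.4
grip_force: 0.0
time: 10.22
eef_pos: [426.6, -326.8, 257.6]
tcp_rot: [-3.141, 0.001, 0.318]
force: [1.5, -0.0, -0.0]
finger_gap: 93.1
grip_force: 0.0
```

View pics/tr2.png

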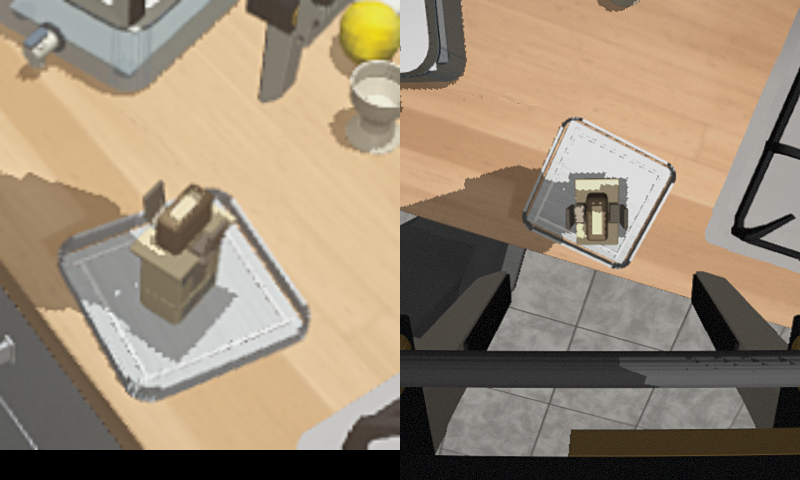

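The used cartridge stands upright in the tray, at (180,250) left and (598,215) right. That was the last picture I may view, so from here on I measure by numbers only. Next stop is over the filter, to measure the collar from another yaw.

```bash
python3 -m crank '[[[0.024,0.0465,0],[0,0,10],0.093],[[0.024,0.0465,0],[0,0,10],0.093],[[0.024,0.0465,0],[0,0,10],0.093],[[0.024,0.0465,0],[0,0,10],0.093],[[0.024,0.0465,0],[0,0,10],0.093]]'; python3 -m crank '[[[0.024,0.0465,0],[0,0,10],0.093],[[0,0,0],[0,0,0],0.093],[[0,0,0],[0,0,0],0.093]]'
python3 - <<'E'
from h import *
im,cam=grab("wrist");o=manip.get_obs();print(o["eef_pos"],o["tcp_rot"])
np.savez("w4.npz",im=im,A=cam[1],p=cam[2])
hs=cv2.cvtColor(im,cv2.COLOR_RGB2HSV).astype(int)
c,s=np.cos(.321),np.sin(.321)
box=lambda hx,hy,z:proj(cam,[[570.5+c*x-s*y,-48.3+s*x+c*y,z] for x,y in((hx,hy),(-hx,hy),(-hx,-hy),(hx,-hy))])
def reg(hx,hy,z):
    r=np.zeros(im.shape[:2],np.uint8);cv2.fillConvexPoly(r,box(hx,hy,z).round().astype(int),1);return r
print("exp collar px",box(36,30,92).round().tolist())
m=reg(44,38,92)&((hs[...,2]<110)&(im[...,2].astype(int)>=im[...,0]-4)).astype(np.uint8)
m=cv2.morphologyEx(m,cv2.MORPH_CLOSE,np.ones((9,9)));m=cv2.morphologyEx(m,cv2.MORPH_OPEN,np.ones((5,5)))
k=max(cv2.findContours(m,0,1)[0],key=cv2.contourArea)
print("collar",cv2.minAreaRect(plane(cam,k.reshape(-1,2),92)[:,:2].astype(np.float32)))
m=reg(110,97,97)&((hs[...,1]<70)&(hs[...,2]>120)).astype(np.uint8)
m=cv2.morphologyEx(m,cv2.MORPH_CLOSE,np.ones((25,25)));m=cv2.morphologyEx(m,cv2.MORPH_OPEN,np.ones((9,9)))
k=max(cv2.findContours(m,0,1)[0],key=cv2.contourArea);print("frame px",cv2.boundingRect(k))
print("frame",cv2.minAreaRect(plane(cam,k.reshape(-1,2),97)[:,:2].astype(np.float32)))
E
```

```text
time: 10.95
eef_pos: [547.3, -92.6, 255.6]
tcp_rot: [-3.141, -0.0, 1.197]
force: [1.1, -1.1, -0.3]
finger_gap: 93.4
grip_force: 0.0
time: 11.32
eef_pos: [570.3, -48.5, 255.5]
tcp_rot: [-3.141, 0.001, 1.364]
force: [0.2, -0.6, 0.6]
finger_gap: 93.0
grip_force: 0.0
[570.16451095 -49.15452342 255.7432496 ] [-3.14081928e+00  6.64148867e-04  1.36309487e+00]
exp collar px [[339.0, 167.0], [269.0, 208.0], [304.0, 262.0], [372.0, 225.0]]
collar ((568.874267578125, -47.25254821777344), (73.93878936767578, 62.69827651977539), 18.539289474487305)
frame px (186, 82, 290, 249)
frame ((575.9429321289062, -52.711883544921875), (213.29383850097656, 182.94302368164062), 18.342321395874023)
```

```bash
python3 - <<'E'
from h import *
I=manip.camera_info("top");cam=(I,R.from_euler('xyz',I["attitude"]).as_matrix(),np.array(I["position"]))
for n,px in(("front",(200,233)),("handle",(192,208)),("knob",(238,224))):
    for z in(60,120,200,300):print(n,z,plane(cam,[px],z)[0].round())
E
python3 -m crank '[[[-0.024,0.056,0],[0,0,0],0.093],[[-0.024,0.056,0],[0,0,0],0.093],[[-0.024,0.056,0],[0,0,0],0.093],[[-0.024,0.056,0],[0,0,0],0.093],[[0,0,0],[0,0,0],0.093]]'
```

```text
front 60 [588. 308.  60.]
front 120 [576. 292. 120.]
front 200 [561. 271. 200.]
front 300 [542. 245. 300.]
handle 60 [648. 332.  60.]
handle 120 [633. 315. 120.]
handle 200 [614. 292. 200.]
handle 300 [589. 264. 300.]
knob 60 [612. 219.  60.]
knob 120 [599. 208. 120.]
knob 200 [582. 193. 200.]
knob 300 [561. 175. 300.]
time: 12.0
eef_pos: [473.0, 179.2, 255.9]
tcp_rot: [-3.14, -0.001, 1.371]
force: [0.4, -1.8, 0.2]
finger_gap: 93.2
grip_force: 0.0
```

```bash
python3 -m crank '[[[-0.009,0.0545,0],[0,0,0],0.093],[[-0.009,0.0535,0],[0,0,0],0.093],[[0,0,-0.05],[0,0,0],0.093],[[0,0,-0.045],[0,0,0],0.093],[[0,0,0],[0,0,0],0.093]]'
python3 -m crank '[[[0,0,0],[0,0,0],0.093]]'
python3 - <<'E'
from h import *
im,cam=grab("wrist");o=manip.get_obs();print(o["eef_pos"],o["tcp_rot"])
hs=cv2.cvtColor(im,cv2.COLOR_RGB2HSV)
q=proj(cam,[[454.9,287.3,95]])[0];print("exp px",q)
r=np.zeros(im.shape[:2],np.uint8);cv2.circle(r,tuple(int(v) for v in q),85,1,-1)
m=cv2.inRange(hs,(85,60,40),(125,255,255))*r
m=cv2.morphologyEx(m,cv2.MORPH_OPEN,np.ones((3,3)))
N,_,st,ce=cv2.connectedComponentsWithStats(m)
for i in range(1,N):
    if st[i,4]>30:print(st[i],ce[i])
ys,xs=np.nonzero(m);W=plane(cam,np.c_[xs,ys],95)[:,:2]
print("all",cv2.minAreaRect(W.astype(np.float32)))
a=-12.25*np.pi/180;e=np.array([[np.cos(a),np.sin(a)],[-np.sin(a),np.cos(a)]])
u=(W-[454.9,287.3])@e.T
for lo in range(-24,25,6):
    k=(u[:,0]>=lo)&(u[:,0]<lo+6)
    if k.any():print(lo,u[k,1].min().round(1),u[k,1].max().round(1))
wm=(cv2.inRange(hs,(0,0,90),(40,70,255))*r);ys,xs=np.nonzero(wm);Wf=plane(cam,np.c_[xs,ys],70)[:,:2];v=(Wf-[454.9,287.3])@e.T
for lo in(-30,-24,-18,18,24,30):
    k=abs(v[:,0]-lo)<2
    if k.any():print("fl",lo,v[k,1].min().round(1),v[k,1].max().round(1))
E
```

```text
time: 12.62
eef_pos: [456.5, 281.0, 159.0]
tcp_rot: [-3.139, 0.005, 1.362]
force: [0.3, -0.3, 0.4]
finger_gap: 93.1
grip_force: 0.0
time: 12.75
eef_pos: [458.3, 282.8, 162.3]
tcp_rot: [3.141, -0.0, 1.363]
force: [-0.7, 0.3, -0.1]
finger_gap: 92.8
grip_force: 0.0
[458.36000722 283.38106433 162.76509131] [ 3.13990256e+00 -1.38672945e-03  1.36359003e+00]
exp px [313.63402596 248.69591726]
[301 202  31  20 521] [315.69673704 211.32629559]
[ 282  225   65   65 2440] [313.32868852 251.70163934]
all ((455.3598937988281, 288.40423583984375), (58.64448547363281, 40.809120178222656), 76.3047866821289)
-24 -7.9 13.0
-18 -8.5 15.7
-12 -27.6 29.8
-6 -27.6 30.4
0 -28.3 30.4
6 -28.3 29.8
12 -10.4 14.5
18 -9.7 12.6
fl -30 -19.3 22.8
fl -24 -19.2 22.1
fl -18 -20.0 29.2
fl 18 -22.1 28.0
fl 24 -22.1 19.6
fl 30 -22.0 19.6
```

```bash
python3 -m crank '[[[-0.0032,0.0048,-0.03],[0,0,-1.9],0.093],[[0,0,-0.02],[0,0,0],0.093],[[0,0,-0.015],[0,0,0],0.093],[[0,0,-0.005],[0,0,0],0.093],[[0,0,0],[0,0,0],0.093]]'
python3 -m crank '[[[0,0,0],[0,0,0],0.08],[[0,0,0],[0,0,0],0.06]]'
```

```text
time: 13.42
eef_pos: [454.1, 288.8, 91.6]
tcp_rot: [3.141, -0.0, 1.332]
force: [0.5, -0.9, -0.2]
finger_gap: 93.0
grip_force: 0.0
time: 13.68
eef_pos: [454.0, 289.0, 91.6]
tcp_rot: [3.141, -0.001, 1.333]
force: [-0.7, 0.5, -0.3]
finger_gap: 77.4
grip_force: 0.0
```

```bash
python3 -m crank '[[[0.001,-0.0007,0.001],[0,0,0],0.06],[[0,0,0],[0,0,0],0.05],[[0,0,0],[0,0,0],0.04],[[0,0,0],[0,0,0],0.036],[[0,0,0],[0,0,0],0.036]]'
python3 -m crank '[[[0,0,0],[0,0,0],0.036],[[0,0,0.01],[0,0,0],0.036],[[0,0,0.03],[0,0,0],0.036],[[0,0,0.05],[0,0,0],0.036],[[0,0,0],[0,0,0],0.036]]'
```

```text
time: 14.3
eef_pos: [454.7, 288.2, 92.1]
tcp_rot: [-3.142, 0.0, 1.333]
force: [-0.4, -0.5, 0.3]
finger_gap: 41.7
grip_force: 29.8
time: 14.92
eef_pos: [456.2, 288.9, 185.5]
tcp_rot: [3.138, -0.005, 1.332]
force: [-0.7, -0.2, -2.7]
finger_gap: 41.7
grip_force: 29.8
```

```bash
python3 -m crank '[[[0,0,0.05],[0,0,0],0.036],[[0.019,-0.056,0],[0,0,5.5],0.036],[[0.019,-0.056,0],[0,0,5.5],0.036],[[0.019,-0.056,0],[0,0,5.5],0.036],[[0.019,-0.056,0],[0,0,5.5],0.036]]'
python3 -m crank '[[[0.019,-0.056,0],[0,0,5.0],0.036],[[0.019,-0.056,0],[0,0,5.0],0.036],[[0,0,-0.02],[0,0,0],0.036],[[0,0,0],[0,0,0],0.036],[[0,0,0],[0,0,0],0.036]]'
```

```text
time: 15.55
eef_pos: [530.6, 62.6, 231.4]
tcp_rot: [-3.141, -0.0, 1.72]
force: [0.6, 1.0, -2.5]
finger_gap: 41.6
grip_force: 29.8
time: 16.18
eef_pos: [568.4, -46.9, 212.0]
tcp_rot: [-3.141, -0.001, 1.892]
force: [-0.0, 0.1, -3.5]
finger_gap: 41.6
grip_force: 29.9
```

```bash
python3 -m crank '[[[0.0015,-0.0021,0],[0,0,0],0.036],[[0,0,-0.015],[0,0,0],0.036],[[0,0,-0.009],[0,0,0],0.036],[[0,0,0],[0,0,0],0.036]]'
python3 -m crank '[[[0,0,-0.002],[0,0,0],0.036],[[0,0,-0.002],[0,0,0],0.036]]'
python3 -m crank '[[[0,0,-0.001],[0,0,0],0.036],[[0,0,-0.001],[0,0,0],0.036]]'
python3 -m crank '[[[0,0,-0.001],[0,0,0],0.036],[[0,0,0],[0,0,0],0.036]]'
```

```text
time: 16.68
eef_pos: [569.6, -49.7, 187.0]
tcp_rot: [-3.14, -0.001, 1.891]
force: [-0.2, 0.4, -2.5]
finger_gap: 41.6
grip_force: 29.9
time: 16.92
eef_pos: [570.4, -49.9, 184.2]
tcp_rot: [3.141, 0.0, 1.891]
force: [0.7, 1.0, -2.8]
finger_gap: 42.2
grip_force: 29.9
time: 17.18
eef_pos: [570.3, -49.9, 182.2]
tcp_rot: [3.141, 0.0, 1.891]
force: [-0.4, -0.3, -2.4]
finger_gap: 41.6
grip_force: 29.9
time: 17.42
eef_pos: [570.2, -49.9, 181.1]
tcp_rot: [-3.142, 0.0, 1.891]
force: [0.0, -0.3, -3.0]
finger_gap: 41.7
grip_force: 29.9
```

```bash
python3 -m crank '[[[-0.0003,0.0007,-0.001],[0,0,0],0.036],[[0,0,-0.0015],[0,0,0],0.036],[[0,0,-0.0015],[0,0,0],0.036]]'
python3 -m crank '[[[0,0,-0.002],[0,0,0],0.036],[[0,0,-0.002],[0,0,0],0.036],[[0,0,-0.001],[0,0,0],0.036]]'
python3 -m crank '[[[0,0,-0.002],[0,0,0],0.036],[[0,0,-0.002],[0,0,0],0.036],[[0,0,-0.002],[0,0,0],0.036]]'
```

```text
time: 17.8
eef_pos: [569.8, -48.9, 177.0]
tcp_rot: [-3.142, -0.0, 1.891]
force: [-0.4, 2.0, -0.8]
finger_gap: 41.9
grip_force: 29.9
time: 18.18
eef_pos: [569.6, -48.7, 171.8]
tcp_rot: [-3.141, -0.001, 1.892]
force: [-2.0, 3.4, -1.2]
finger_gap: 41.7
grip_force: 29.9
time: 18.55
eef_pos: [569.8, -49.0, 166.0]
tcp_rot: [-3.141, -0.0, 1.891]
force: [-2.1, 5.1, -0.8]
finger_gap: 42.0
grip_force: 30.0
```

The wall pushes towards the filter's +y, so I'll give way in that direction while going down.

```bash
python3 -m crank '[[[-0.0002,0.0005,-0.002],[0,0,0],0.036],[[0,0,-0.003],[0,0,0],0.036],[[0,0,-0.003],[0,0,0],0.036]]'
python3 -m crank '[[[0,0,-0.003],[0,0,0],0.036],[[0,0,-0.003],[0,0,0],0.036],[[0,0,-0.003],[0,0,0],0.036]]'
```

```text
time: 18.92
eef_pos: [569.8, -48.8, 157.9]
tcp_rot: [3.142, 0.0, 1.891]
force: [-1.0, 3.8, -1.6]
finger_gap: 41.7
grip_force: 30.0
time: 19.3
eef_pos: [569.7, -48.7, 148.9]
tcp_rot: [-3.141, -0.0, 1.891]
force: [-0.5, 3.9, -1.6]
finger_gap: 41.4
grip_force: 30.0
```

```bash
python3 -m crank '[[[-0.0001,0.0003,-0.003],[0,0,0],0.036],[[0,0,-0.003],[0,0,0],0.036],[[0,0,-0.003],[0,0,0],0.036]]'
python3 -m crank '[[[0,0,-0.002],[0,0,0],0.036],[[0,0,-0.002],[0,0,0],0.036],[[0,0,0],[0,0,0],0.036]]'
python3 -m crank '[[[0,0,-0.0005],[0,0,0],0.036],[[0,0,-0.0005],[0,0,0],0.036],[[0,0,-0.0005],[0,0,0],0.036]]'
python3 -m crank '[[[0,0,-0.0005],[0,0,0],0.036],[[0,0,-0.0005],[0,0,0],0.036],[[0,0,-0.0005],[0,0,0],0.036]]'
```

```text
time: 19.68
eef_pos: [569.7, -48.5, 139.9]
tcp_rot: [3.141, 0.0, 1.891]
force: [-1.6, 2.9, -2.0]
finger_gap: 42.1
grip_force: 30.0
time: 20.05
eef_pos: [569.6, -48.5, 135.9]
tcp_rot: [-3.141, 0.0, 1.891]
force: [-0.4, 3.0, -3.3]
finger_gap: 41.5
grip_force: 30.0
time: 20.42
eef_pos: [569.7, -48.5, 134.7]
tcp_rot: [3.141, 0.0, 1.891]
force: [-0.3, 3.7, -1.2]
finger_gap: 41.7
grip_force: 30.0
time: 20.8
eef_pos: [569.7, -48.2, 133.2]
tcp_rot: [3.141, -0.0, 1.891]
force: [-1.4, 4.5, -0.3]
finger_gap: 41.4
grip_force: 30.0
```

```bash
python3 -m crank '[[[0,0,-0.0005],[0,0,0],0.036],[[0,0,-0.0005],[0,0,0],0.036],[[0,0,0],[0,0,0],0.036]]'
python3 -m crank '[[[0,0,-0.0005],[0,0,0],0.036],[[0,0,0],[0,0,0],0.036]]'
python3 -m crank '[[[0,0,-0.0005],[0,0,0],0.036],[[0,0,0],[0,0,0],0.036]]'
```

```text
time: 21.18
eef_pos: [569.5, -47.9, 132.1]
tcp_rot: [-3.141, -0.001, 1.891]
force: [-1.4, 5.0, 0.1]
finger_gap: 41.7
grip_force: 30.0
time: 21.42
eef_pos: [569.5, -47.8, 131.6]
tcp_rot: [-3.141, -0.001, 1.891]
force: [-1.6, 6.5, 1.5]
finger_gap: 41.5
grip_force: 30.0
time: 21.68
eef_pos: [569.5, -47.7, 131.2]
tcp_rot: [-3.141, -0.001, 1.892]
force: [-2.1, 5.9, 1.3]
finger_gap: 41.7
grip_force: 30.0
```

```bash
python3 -m crank '[[[-0.0001,0.0004,-0.0005],[0,0,0],0.036],[[0,0,-0.0005],[0,0,0],0.036],[[0,0,0],[0,0,0],0.036]]'
python3 -m crank '[[[0,0,-0.0005],[0,0,0],0.036],[[0,0,-0.0005],[0,0,0],0.036],[[0,0,0],[0,0,0],0.036]]'
python3 -m crank '[[[0,0,-0.0005],[0,0,0],0.036],[[0,0,-0.0005],[0,0,0],0.036],[[0,0,0],[0,0,0],0.036]]'
```

```text
time: 22.05
eef_pos: [569.7, -47.7, 130.4]
tcp_rot: [3.141, -0.0, 1.891]
force: [-3.1, 5.1, 3.7]
finger_gap: 41.8
grip_force: 30.0
time: 22.42
eef_pos: [569.9, -47.9, 129.6]
tcp_rot: [3.141, 0.0, 1.891]
force: [-1.1, 4.6, 5.4]
finger_gap: 41.9
grip_force: 30.0
time: 22.8
eef_pos: [570.0, -48.1, 128.7]
tcp_rot: [3.141, 0.0, 1.891]
force: [-1.9, 4.5, 6.3]
finger_gap: 41.8
grip_force: 30.0
```

```bash
python3 -m crank '[[[0,0,-0.0005],[0,0,0],0.036],[[0,0,-0.0005],[0,0,0],0.036],[[0,0,-0.0005],[0,0,0],0.036]]'
python3 -m crank '[[[0,0,-0.0005],[0,0,0],0.036],[[0,0,-0.0005],[0,0,0],0.036],[[0,0,-0.0005],[0,0,0],0.036]]'
python3 -m crank '[[[0,0,-0.0005],[0,0,0],0.036],[[0,0,-0.0005],[0,0,0],0.036],[[0,0,-0.0005],[0,0,0],0.036]]'
```

```text
time: 23.18
eef_pos: [570.0, -48.2, 127.3]
tcp_rot: [3.14, 0.0, 1.891]
force: [-2.3, 4.1, 8.8]
finger_gap: 42.4
grip_force: 30.0
time: 23.55
eef_pos: [570.0, -48.2, 125.9]
tcp_rot: [3.14, 0.0, 1.891]
force: [-1.9, 4.0, 8.6]
finger_gap: 41.8
grip_force: 30.0
time: 23.92
eef_pos: [570.0, -48.2, 124.4]
tcp_rot: [3.14, 0.0, 1.891]
force: [-2.0, 2.9, 9.8]
finger_gap: 41.7
grip_force: 30.0
```

Now the seal zone, slower still.

```bash
python3 -m crank '[[[0,0,-0.0005],[0,0,0],0.036],[[0,0,-0.0003],[0,0,0],0.036],[[0,0,-0.0003],[0,0,0],0.036]]'
python3 -m crank '[[[0,0,-0.0003],[0,0,0],0.036],[[0,0,-0.0003],[0,0,0],0.036],[[0,0,-0.0003],[0,0,0],0.036]]'
```

```text
time: 24.3
eef_pos: [570.0, -48.2, 123.6]
tcp_rot: [3.14, 0.0, 1.891]
force: [-3.9, 3.3, 14.6]
finger_gap: 41.6
grip_force: 30.0
time: 24.68
eef_pos: [570.0, -48.2, 122.9]
tcp_rot: [3.14, 0.0, 1.891]
force: [-4.0, 3.1, 16.2]
finger_gap: 41.7
grip_force: 30.0
```

```bash
python3 -m crank '[[[0,0,-0.0003],[0,0,0],0.036],[[0,0,-0.0003],[0,0,0],0.036],[[0,0,-0.0003],[0,0,0],0.036]]'
python3 -m crank '[[[0,0,-0.0003],[0,0,0],0.036],[[0,0,-0.0003],[0,0,0],0.036],[[0,0,-0.0003],[0,0,0],0.036]]'
```

```text
time: 25.05
eef_pos: [570.0, -48.2, 122.1]
tcp_rot: [3.14, 0.0, 1.891]
force: [-3.9, 4.0, 17.8]
finger_gap: 41.8
grip_force: 30.0
time: 25.42
eef_pos: [570.0, -48.2, 121.0]
tcp_rot: [3.14, 0.0, 1.891]
force: [-3.2, 4.2, 13.7]
finger_gap: 41.7
grip_force: 30.0
```

```bash
python3 -m crank '[[[0,0,0],[0,0,0],0.036]]'
python3 -m crank '[[[0,0,-0.0003],[0,0,0],0.036],[[0,0,0],[0,0,0],0.036]]'
```

```text
time: 25.55
eef_pos: [570.0, -48.2, 120.9]
tcp_rot: [3.14, 0.0, 1.891]
force: [-3.7, 4.0, 12.4]
finger_gap: 41.5
grip_force: 30.0
time: 25.8
eef_pos: [570.0, -48.2, 120.6]
tcp_rot: [3.14, 0.0, 1.891]
force: [-3.1, 4.6, 13.6]
finger_gap: 41.7
grip_force: 30.0
```

```bash
python3 -m crank '[[[0,0,-0.0003],[0,0,0],0.036],[[0,0,0],[0,0,0],0.036]]'
python3 -m crank '[[[0,0,-0.0003],[0,0,0],0.036],[[0,0,0],[0,0,0],0.036]]'
python3 - <<'E'
from h import *
im,cam=grab("wrist");o=manip.get_obs();print(o["eef_pos"],o["moment"],o["force"])
np.savez("w5.npz",im=im,A=cam[1],p=cam[2])
hs=cv2.cvtColor(im,cv2.COLOR_RGB2HSV)
m=cv2.inRange(hs,(85,60,40),(125,255,255))
c,s=np.cos(.321),np.sin(.321);e=np.array([[c,s],[-s,c]])
N,L,st,ce=cv2.connectedComponentsWithStats(m)
for i in range(1,N):
    if st[i,4]>60:
        ys,xs=np.nonzero(L==i);u=(plane(cam,np.c_[xs,ys],122)[:,:2]-o["eef_pos"][:2])@e.T
        print(st[i],"x",u[:,0].min().round(1),u[:,0].max().round(1),"y",u[:,1].min().round(1),u[:,1].max().round(1))
E
```

```text
time: 26.05
eef_pos: [570.0, -48.2, 119.8]
tcp_rot: [3.14, 0.001, 1.891]
force: [-1.6, 3.8, 5.6]
finger_gap: 41.6
grip_force: 30.0
time: 26.3
eef_pos: [570.0, -48.2, 119.6]
tcp_rot: [3.14, 0.0, 1.891]
force: [-1.9, 2.8, 9.3]
finger_gap: 41.7
grip_force: 30.0
[570.03684538 -48.20717688 119.66203538] [0.83189805 0.69104226 0.00255165] [-2.56097196  3.53156929  9.81980073]
[299 242  45  24 973] x -9.3 9.8 y 20.8 31.5
[ 275  271   93   80 4871] x -20.8 21.2 y -22.6 18.0
```

Two drops in force (17.8→12.4, then 13.6→5.6) suggest both tabs have snapped. The -y tab's outline is doubtful, so I'll sample colours along it.

Run:
```python
from h import *
d=np.load("w5.npz");cam=(manip.camera_info("wrist"),d["A"],d["p"]);im=d["im"];c,s=np.cos(.321),np.sin(.321)
for x in(-6,0,6,14):
    print("x",x)
    ys=np.arange(34,-42,-2.);q=proj(cam,[[570+c*x-s*y,-48.2+s*x+c*y,122.5] for y in ys])
    print(" ".join(f"{int(y)}:{','.join(str(int(v)) for v in im[int(b+.5),int(a+.5)])}" for y,(a,b) in zip(ys,q)))
```

```text
x -6
34:60,67,72 32:62,70,74 30:34,59,97 28:45,63,86 26:86,122,162 24:72,107,145 22:80,111,154 20:95,94,85 18:67,74,85 16:17,41,68 14:21,41,68 12:11,36,68 10:20,39,73 8:19,49,92 6:30,61,114 4:34,70,123 2:50,72,112 0:165,164,148 -2:165,164,147 -4:167,163,149 -6:165,163,147 -8:25,62,117 -10:25,60,108 -12:43,61,89 -14:43,64,89 -16:49,70,94 -18:44,64,89 -20:47,68,91 -22:46,65,91 -24:38,35,38 -26:46,47,45 -28:45,44,44 -30:52,56,54 -32:64,62,60 -34:67,63,65 -36:67,64,64 -38:68,71,70 -40:66,66,64
x 0
34:57,66,73 32:57,64,70 30:24,54,92 28:37,54,77 26:84,118,159 24:70,98,136 22:75,110,151 20:95,91,83 18:64,72,83 16:17,41,68 14:16,37,68 12:14,37,71 10:18,38,70 8:22,49,91 6:27,60,113 4:32,71,124 2:43,69,123 0:166,163,150 -2:164,161,145 -4:166,164,150 -6:166,165,148 -8:27,61,120 -10:24,59,108 -12:43,64,87 -14:42,64,89 -16:46,67,94 -18:41,63,89 -20:46,67,91 -22:46,69,94 -24:35,35,36 -26:47,48,50 -28:49,47,48 -30:56,58,58 -32:63,64,64 -34:64,64,65 -36:61,61,63 -38:64,66,66 -40:64,66,63
x 6
34:55,64,72 32:59,67,72 30:31,54,95 28:41,60,81 26:93,127,167 24:66,94,125 22:74,109,150 20:91,90,80 18:90,9
[... 198 characters left out ...]
 -14:48,70,93 -16:49,71,93 -18:43,66,88 -20:48,67,93 -22:46,66,92 -24:30,30,29 -26:46,44,43 -28:43,43,42 -30:56,57,59 -32:60,58,60 -34:64,64,63 -36:64,59,63 -38:64,63,65 -40:62,62,64
x 14
34:58,67,72 32:59,67,72 30:59,59,62 28:161,158,142 26:169,164,150 24:168,165,148 22:169,166,149 20:167,164,148 18:100,100,100 16:14,37,67 14:11,35,66 12:22,42,73 10:23,45,73 8:29,51,91 6:31,64,115 4:35,72,125 2:26,67,126 0:35,62,115 -2:38,69,123 -4:31,66,123 -6:30,67,121 -8:29,64,118 -10:52,113,202 -12:248,246,243 -14:239,239,239 -16:239,239,238 -18:240,239,239 -20:239,239,239 -22:249,248,248 -24:37,36,36 -26:44,47,44 -28:47,45,45 -30:57,57,59 -32:60,61,61 -34:64,63,63 -36:68,67,66 -38:66,65,67 -40:64,66,65
```

Each force drop matches one snap, and z is now exactly at the snapped-in height. Letting go and checking from above; the seal would lift the cartridge by 4 mm if it weren't caught.

```bash
python3 -m crank '[[[0,0,0],[0,0,0],0.045],[[0,0,0],[0,0,0],0.055],[[0,0,0],[0,0,0],0.075],[[0,0,0],[0,0,0],0.093],[[0,0,0],[0,0,0],0.093]]'
python3 -m crank '[[[0,0,0.02],[0,0,0],0.093],[[0,0,0.03],[0,0,0],0.093],[[0,0,0.05],[0,0,0],0.093],[[0,0,0.04],[0,0,0],0.093],[[0,0,0],[0,0,0],0.093]]'
python3 -m crank '[[[0,0,0],[0,0,0],0.093]]'
python3 - <<'E'
from h import *
im,cam=grab("wrist");o=manip.get_obs();print(o["eef_pos"],o["tcp_rot"])
np.savez("w6.npz",im=im,A=cam[1],p=cam[2]);cv2.imwrite("pics/w6.png",im[:,:,::-1])
hs=cv2.cvtColor(im,cv2.COLOR_RGB2HSV);c,s=np.cos(.321),np.sin(.321);e=np.array([[c,s],[-s,c]])
m=cv2.inRange(hs,(85,50,50),(125,255,255))
q=proj(cam,[[570,-48.5,120]])[0];r=np.zeros(m.shape,np.uint8);cv2.circle(r,tuple(int(v) for v in q),75,1,-1);m*=r
ys,xs=np.nonzero(m);u=(plane(cam,np.c_[xs,ys],122.5)[:,:2]-[570,-48.5])@e.T
for lo in range(-24,24,4):
    k=(u[:,0]>=lo)&(u[:,0]<lo+4)
    if k.any():print(lo,u[k,1].min().round(1),u[k,1].max().round(1))
for x in(0,16):
    yy=np.arange(40,-42,-2.);p=proj(cam,[[570+c*x-s*y,-48.5+s*x+c*y,122.5] for y in yy])
    print(x," ".join(f"{int(y)}:{','.join(str(int(v)) for v in im[int(b+.5),int(a+.5)])}" for y,(a,b) in zip(yy,p)))
E
```

```text
time: 26.98
eef_pos: [569.5, -48.1, 118.8]
tcp_rot: [-3.142, 0.0, 1.891]
force: [0.4, 0.2, -0.2]
finger_gap: 80.4
grip_force: 0.0
time: 27.6
eef_pos: [570.9, -48.2, 261.9]
tcp_rot: [3.136, 0.002, 1.891]
force: [-0.2, -0.3, -0.6]
finger_gap: 92.9
grip_force: 0.0
time: 27.72
eef_pos: [569.1, -47.8, 258.4]
tcp_rot: [-3.141, -0.0, 1.891]
force: [-0.3, 0.0, 0.4]
finger_gap: 93.2
grip_force: 0.0
[568.87655774 -47.85647241 257.86170251] [-3.14000563e+00 -5.01087032e-04  1.89133701e+00]
-24 -1.7 35.8
-20 -9.5 35.8
-16 -9.5 35.8
-12 -28.3 36.6
-8 -28.3 35.8
-4 -28.3 35.8
0 -28.3 35.8
4 -28.3 35.8
8 -28.3 35.8
12 -10.4 35.8
16 -10.4 35.8
20 -16.6 35.8
0 40:136,132,119 38:98,98,91 36:40,43,49 34:52,57,64 32:49,54,60 30:46,50,54 28:43,67,95 26:62,91,123 24:48,71,101 22:61,86,119 20:61,89,121 18:60,86,119 16:67,63,55 14:20,28,52 12:24,37,57 10:11,29,51 8:4,39,80 6:25,52,91 4:56,109,174 2:207,204,203 0:204,201,202 -2:203,203,203 -4:205,203,202 -6:159,172,189 -8:49,98,177 -10:83,119,147 -12:128,176,199 -14:108,152,180 -16:40,59,81 -18:29,48,66 -20:31,49,68 -22:34,53,69 -24:34,51,70 -26:79,117,157 -28:101,133,164 -30:207,204,202 -32:203,204,204 -34:202,201,202 -36:203,201,203 -38:202,200,201 -40:202,201,201
16 40:160,156,147 38:93,95,85 36:42,47,51 34:50,58,63 32:40,49,54 30:47,55,60 28:85,95,104 26:52,58,62 24:166,162,153 22:130,129,115 20:135,134,120 18:136,134,122 16:135,133,119 14:54,59,68 12:2,24,48 10:16,30,55 8:20,42,81 6:48,87,148 4:69,122,194 2:67,120,194 0:67,120,195 -2:65,116,192 -4:63,114,189 -6:61,111,188 -8:58,109,185 -10:102,115,142 -12:209,208,205 -14:108,118,123 -16:107,117,123 -18:103,115,122 -20:186,184,185 -22:207,207,204 -24:201,203,202 -26:202,200,200 -28:201,199,200 -30:204,203,205 -32:202,202,202 -34:199,198,199 -36:203,203,202 -38:200,201,202 -40:201,199,200
```

Both pads span the full -28 to +29 mm, so both tabs are out under the catches and nothing has lifted. Handing in.

```bash
python3 -c "
from workcell import manip
print(manip.job_done())"
```

```text
the job is handed in; nothing more can be done
None
```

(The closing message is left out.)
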